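Scan in the tube carrier and hold it down on the mixer dock

ROBOT

A 7-joint arm with a two-finger parallel gripper is mounted at the origin on the work surface. World frame = base frame: x ahead of the robot, y to its left, z up, the work surface at z = 0. Lengths are in m, angles in rad, forces in N, time in s.
With the tool pointing down it reaches from about 0.425 to 0.875 m from the base axis. Payload 4.7 kg.
Tool frame: the origin (TCP) lies at the very end of the fingers, on their centre line; the grasp point (between the pads) lies 19 mm behind it; x points along the fingers, y is the direction in which the jaws open and shut, and the axes are right-handed (so a half turn about x gives the same grasp; the last joint's range is limited). The gripper opens to 87 mm and grips with 3 to 60 N. Pads are 19 mm wide; open, the fingers measure 117 mm over their backs; the gripper's body (75 mm by 190 mm) begins 51 mm behind the grasp point.
Start: joints at [1.229, 0.321, -0.07, 1.45, 0.023, 1.371, -0.057], TCP at [0.226, -0.609, 0.223] pointing down, gripper open.
Joint ranges: [-2.86, 2.86], [-0.3, 2.09], [-1.38, 1.24], [0.06, 2.45], [-1.56, 4.7], [0.09, 2.05], [-2.69, 2.69]. Speed limits (rad/s): [2.57, 2.57, 3.14, 3.14, 3.14, 3.14, 3.14].

INTERFACE

Orientations are given as a rotation vector (axis times angle).
In Python, from bench import ctrl gives the robot as it stands.
- The arm moves only by the tool step_arm, never from a script. Its argument "increments" is one flat list of numbers, 6 for each row, row after row: the shift along the tool's x, y, z in cm, then the turn, a rotation vector about the tool's x, y, z in rad. In form: [tx, ty, tz, ax, ay, az, tx, ty, tz, ax, ay, az, ...]. A call has 1 to 12 rows; each row shifts and turns the commanded pose from where the row before left it, along the tool's axes as they then stand; what a row does not reach is not made up. A row lasts 1/8 s, in which the tool goes at most 62.5 mm and 10.7 degrees, less where a joint would pass 70% of its speed; a pose out of reach is approached as far as the arm can. A call with a gripper value outside its range is refused whole. "fingers" is the opening in per cent of the stroke, from 0 (shut) to 100 (fully open), set as the call begins (left out, the last holds). The fingers move at their own pace and stop on an object; "force" is the grip in N (left out, the last holds). Time passes only in rows, so rows that do not move let the fingers close. It gives the time, the measured TCP pose, the force and the opening at its end, in the units of the state.
- ctrl.get_state(): the state, without advancing time (a new reading comes with each control period).
- ctrl.get_image(name): name is "side" or "top"; returns the picture (480x640x3 uint8, red, green, blue); there is no depth.
- ctrl.camera_params(name): a dict with "vertical_fov" (degrees; the focal length in pixels is half the picture's height over the tangent of half this angle, whatever the lens; pixels are square), "cx", "cy" (the principal point, pixels), "R" (3x3) and "t" (3): a world point X has camera coordinates R X + t. Camera axes: x right, y down, z forward; pixel columns grow to the right and rows downward; lengths in m; the calibration is good to about 2 mm. A picture is of the moment at which its call begins. camera_params takes no time and is no camera call.
- ctrl.close_job(): hands the job in, once; it reports no verdict.
Trained networks look in the newest picture that a camera, given by its name, has taken for a name from the list of things; names that differ only in an ending like _2 or _b are one class to them, and where a whole thing is asked for, a point or a joint stands for the part that bears it (a point fixed in the world has none). Each returns a list of dicts, best first, with "score" (0 to 1); they miss things now and then, are a little off and sometimes report something else, mostly with a low value. They report only what shows in the picture. A call takes as long as a camera call. They do not tell look-alikes from the thing itself.
- ctrl.search_frame(camera, name): "xyz" ([x, y, z] in m, in the coordinates of the camera as it stood for that picture, good to about 4 mm: the middle of the surface that is visible of it).
- ctrl.silhouettes(camera, name): "pixels" (480x640 bool, what is visible of it).
- ctrl.spot_point(camera, name): "xyz" ([x, y, z] in m, in the coordinates of the camera as it stood for that picture, good to about 4 mm: a listed point, or the origin of a listed thing).
The state is a dict: "time": time; "joint_positions": joint angles; "qd": joint speeds; "joint_torque": joint torques, N m; "position": TCP position; "tool_rot": TCP orientation; "ft_force": force on the tool from outside, world axes, zero at the start; "torque": the same for the moment, N m; "grip_width": opening from 0.0 (shut) to 1.0 (fully open).
Only numpy, scipy, OpenCV 4.12 (cv2) and the standard library are available. Lean on these libraries where they do the work, as an engineer would, in place of code of your own. Each camera call takes 0.05 s, during which the arm holds its last target.

TASK

Pick up the hand scanner, point its beam at the barcode label of the blue tube carrier and hold it steady there for about a second, then lay the scanner back upright on its green mat and let go of it. Then lift the carrier by its handle onto the mixer dock, in line with the dock, slide it along the deck until it drops over the hidden locating pin, and press it, with the sprung deck, all the way down; finish while still holding it pressed down. Do not tip the carrier over or push the orange-lidded box or the purple marker about.

Things in the scene. Friction and masses are not known exactly. Their poses are not given: they have to be found in the camera images.
- scanner_mid (a point): Centre (20 mm above the underside) of the hand scanner: a dark grey block 120 mm long (x), 44 mm wide (y), 40 mm tall, orange key on top, lying level on the green mat, about 0.18 kg. x points to its nose, z up. The sides are flat and upright: grasp it across the 44 mm here. It is always on and reads a label 80 to 220 mm ahead of its window along the beam.
- window (a point): Red window under the scanner's nose, 56 mm ahead (+x) of scanner_mid and 5 mm below it. Its x axis is the beam: with the scanner level, forward and 60 degrees below level. Label centre must be within 18 mm of the beam line, beam within 60 degrees of the label's normal. Best: scanner level, window 121 mm above and 70 mm behind the label centre; fingers then clear the tubes.
- scan_mat: Green mat, 170 (x) by 100 (y) by 4 mm thick, fixed to the bench; origin at the centre of its underside. The scanner lies near its middle, roughly along its x axis. Back in place: the scanner's middle within 50 mm of the mat's centre, lying flat, right way up.
- label (a point): Centre of the white barcode label (40 by 56 mm) that faces up on the carrier's +x end, 47 mm above the carrier's underside and 66 mm along carrier +x from the handle. Axes as the carrier's.
- carrier_handle (a point): Grasp point on the blue tube carrier's handle, a dark blue fin 16 mm thick (y), 44 mm long (x); its top is 95 mm and this point 75 mm above the underside. Carrier 180 (x) by 70 mm (y), about 0.32 kg, upper deck 46 mm above the underside; six purple-capped tubes at the -x end, from 43 mm off the fin's centre, reach 105 mm. x runs from the tubes to the label, z up.
- carrier_hole (a point): Centre of the hole in the carrier's underside, straight below carrier_handle (75 mm lower), at the height of the underside. The hole is a rectangle 14 mm along carrier x and 18 mm along carrier y, 16 mm deep.
- deck_mid (a point): Centre of the top face of the white mixer dock's sprung aluminium deck (230 mm along x, 100 along y), 52 mm above the bench when up; moves with the deck. x runs along the dock to its grey console (147 to 177 mm along +x, 75 mm above the bench). The carrier goes with its x axis along this one, either way round.
- dock: The dock's fixed base; origin on the bench below deck_mid, same axes. On the deck stands a brass pin, 10 mm thick, 10 mm tall, tapered top, on the centreline (y = 0), clamped anywhere from 20 mm to the -x side to 20 mm to the +x side of deck_mid: not reported, differs each time. Riding on the pin, the carrier's underside is 10 mm above the deck; with the hole over it, flat on the deck.
- deck (a joint): How far the sprung deck (with its pin) is pressed down, m: 0 up, 0.012 at its stop. The spring gives 7 N up, 15 N at the stop; deck and carrier weigh about 5 N of this, so the carrier alone leaves it up. If pressed through the pin by the carrier, it springs up again when the hole comes over the pin.
- tip_box: Grey box with an orange lid, 130 x 90 x 64 mm; a bystander.
- pen: Purple marker 130 mm long, 10 mm thick, lying on the bench to the left; a bystander.
Not all that is in view belongs to the job. What is shaped like the part that bears label but pink is not meant. Of the things shaped like the scan_mat, the green one is meant.

How it is judged:
On the way, in this order (a step that is already met when the one before it is completed fails the run):
1. the held scanner's beam rests on the carrier's label, steady for half a second (x of label in the frame of window between 0.08 and 0.22 m and y of label in the frame of window between -0.018 and 0.018 m and z of label in the frame of window between -0.018 and 0.018 m and angle between the x axis of window and the z axis of label, either way round below 1.05 rad and contact force between the fingers and scanner above 1 N and linear speed of scanner below 0.03 m/s), for 0.5 s.
2. the scanner lies upright on its mat again, let go (horizontal distance between scanner_mid and scan_mat below 0.05 m and height (world z) of scanner_mid below 0.032 m and angle between scanner_mid's own z axis and vertical below 0.15 rad and contact force between the fingers and scanner below 0.1 N), for 0.2 s.
3. the carrier has dropped over the pin and sits flat on the deck, in line with the dock (z of carrier_hole in the frame of deck_mid between -0.003 and 0.003 m and x of carrier_hole in the frame of deck_mid between -0.035 and 0.035 m and y of carrier_hole in the frame of deck_mid between -0.012 and 0.012 m and angle between the x axis of carrier_hole and the x axis of deck_mid, either way round below 0.2 rad and angle between carrier_hole's own z axis and vertical below 0.1 rad), for 0.1 s.
At the end, for the whole second after the job is handed in: Carrier over the pin: underside within 3 mm of the deck, hole within 35 mm along and 12 mm across of deck middle, in line within 0.2 rad, tilt under 0.1 rad; deck pressed over 9.5 mm; fingers still on the carrier (over 2 N), at rest. Scanner flat on its mat, within 50 mm of its centre (all of step 3 and value of joint deck above 0.0095 m and contact force between the fingers and carrier above 2 N and horizontal distance between scanner_mid and scan_mat below 0.05 m and height (world z) of scanner_mid below 0.032 m and angle between scanner_mid's own z axis and vertical below 0.15 rad and linear speed of carrier below 0.02 m/s); the arm keeps its last pose, push and grip.
It fails at once if the carrier is tipped over (more than 0.6 rad) (angle between carrier_hole's own z axis and vertical above 0.6 rad).
It fails at once if the tip box or the marker is pushed more than 30 mm (distance of any of tip_box, pen from where it was at the start of the episode above 0.03 m).
It also fails if it takes over 72 s, if anything falls off the work surface, if the arm or the gripper's body presses on something with over 40 N, if the wrist force passes 120 N, or if a joint passes its speed limit or range.

## Working session

There is one attempt and no reset: what is moved stays moved. The work goes in short steps, Python scripts to look and compute and a tool call to move; the robot and the scene stay as the last step left them, time stands still between calls to the robot, and variables do not carry over. Pictures are saved under pics/ and viewed, and the job is handed in when it is done.

Besides the shell and the picture viewer there is one more tool, called after "Request:" by a JSON object that holds its "method" and its "body". step_arm: Moves the arm, as the interface text tells. Its arguments: {"type":"object","properties":{"increments":{"type":"array","items":{"type":"number"}},"fingers":{"type":"number"},"force":{"type":"number"}},"required":["increments"]}

```bash
ls; mkdir -p pics; python3 - <<'E'
from bench import ctrl
import cv2, numpy as np
s=ctrl.get_state(); print({k:np.round(v,3) for k,v in s.items()})
for n in ("side","top"):
    im=ctrl.get_image(n); cv2.imwrite(f"pics/{n}0.png",im[:,:,::-1]); p=ctrl.camera_params(n); print(n,p)
    R=np.array(p['R']);t=np.array(p['t'])
    for name in ("scanner_mid","window","scan_mat","label","carrier_handle","carrier_hole","deck_mid","dock","tip_box","pen"):
        for r in ctrl.spot_point(n,name)[:3]:
            x=R.T@(np.array(r['xyz'])-t); print(n,name,round(r['score'],2),x.round(4))
print(ctrl.get_state()['time'])
E
```

```text
pics
{'time': np.float64(0.0), 'joint_positions': array([ 1.229,  0.322, -0.07 ,  1.452,  0.023,  1.371, -0.057]), 'qd': array([ 0.001,  0.   ,  0.001, -0.002,  0.   , -0.   , -0.001]), 'joint_torque': array([-0.0000e+00, -4.9129e+01, -4.0400e-01, -3.1252e+01, -6.4000e-02,
        4.4000e-02,  0.0000e+00]), 'position': array([ 0.226, -0.609,  0.221]), 'tool_rot': array([ 2.028,  0.367, -2.029]), 'ft_force': array([ 0.57 , -0.512, -0.124]), 'torque': array([0.031, 0.003, 0.042]), 'grip_width': np.float64(0.999)}
side {'vertical_fov': 53.98843129340444, 'cx': 318.2095909915665, 'cy': 238.07998372275472, 'R': array([[-9.98389588e-01, -5.67212450e-02, -9.64950111e-04],
       [-3.03696816e-02,  5.48769937e-01, -8.35421594e-01],
       [ 4.79156885e-02, -8.34046915e-01, -5.49608797e-01]]), 't': array([0.50641754, 0.0382807 , 1.24184202])}
side scanner_mid 0.77 [0.4963 0.3649 0.0179]
side scanner_mid 0.16 [ 0.4663 -0.3767 -0.0049]
side window 0.81 [0.5551 0.359  0.0143]
side scan_mat 0.95 [ 0.5605  0.5566 -0.0015]
side scan_mat 0.69 [ 0.4927  0.3677 -0.    ]
side scan_mat 0.3 [0.5381 0.144
[... 836 characters left out ...]
array([0.04657486, 0.51051478, 1.42423715])}
top scanner_mid 0.7 [0.4956 0.3604 0.0254]
top window 0.68 [0.5487 0.3582 0.0174]
top window 0.37 [0.5427 0.1493 0.0487]
top scan_mat 0.59 [ 0.5568  0.5518 -0.0022]
top label 0.9 [ 0.3521 -0.0827  0.0471]
top label 0.85 [ 0.6022 -0.1194  0.0454]
top carrier_handle 0.72 [ 0.311  -0.134   0.0684]
top carrier_handle 0.61 [ 0.5357 -0.1296  0.0684]
top carrier_hole 0.89 [ 0.5361 -0.1233 -0.0032]
top carrier_hole 0.58 [ 3.166e-01 -1.331e-01 -1.000e-04]
top deck_mid 0.7 [0.5425 0.1472 0.0477]
top dock 0.61 [ 0.5386  0.1438 -0.0011]
top tip_box 0.69 [ 0.4664 -0.3775 -0.0043]
top pen 0.55 [ 0.6462  0.3832 -0.0032]
top pen 0.42 [ 0.5344 -0.1258  0.0688]
1.1
```

View pics/side0.png

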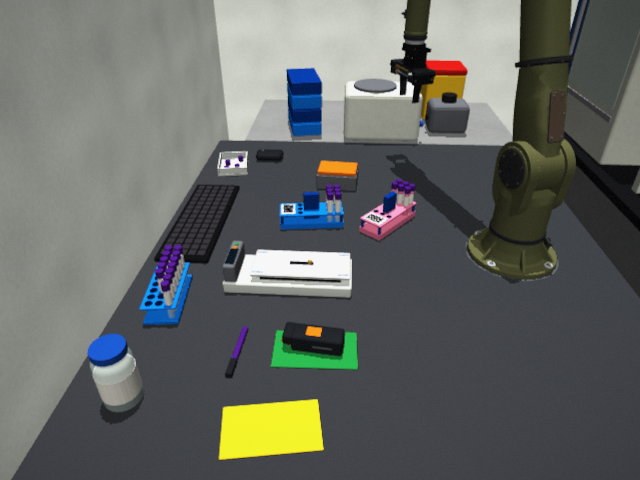

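View pics/top0.png

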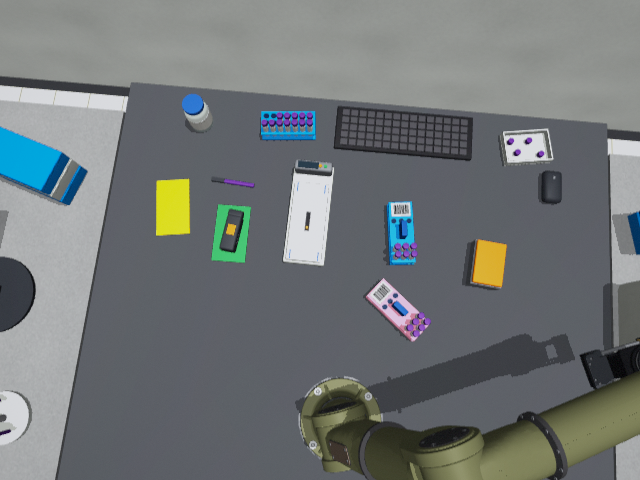

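Candidates in the top picture: the blue carrier at (401,233), against the pink look-alike at (398,310) and a blue rack at (288,125). For the mat, green at (231,233) against yellow at (173,207). The scanner is at (231,230), against the black mouse at (551,187). I choose blue, green and the scanner on the green mat. Next I check them in a close crop and measure the yaws.

```bash
cat > h.py <<'E'
from bench import ctrl
import cv2, numpy as np
from scipy.spatial.transform import Rotation as Ro
def cam(n):
    p=ctrl.camera_params(n); f=240/np.tan(np.radians(p['vertical_fov']/2))
    return np.array(p['R']),np.array(p['t']),f,p['cx'],p['cy']
def px2w(n,uv,z):
    R,t,f,cx,cy=cam(n); uv=np.atleast_2d(uv).astype(float)
    d=np.c_[(uv[:,0]-cx)/f,(uv[:,1]-cy)/f,np.ones(len(uv))]@R; c=-R.T@t
    return c+d*((z-c[2])/d[:,2])[:,None]
def w2px(n,X):
    R,t,f,cx,cy=cam(n); c=np.atleast_2d(X)@R.T+t
    return np.c_[f*c[:,0]/c[:,2]+cx,f*c[:,1]/c[:,2]+cy]
def spots(n,name,k=3):
    R,t=cam(n)[:2]
    return [(round(r['score'],2),(R.T@(np.array(r['xyz'])-t)).round(4)) for r in ctrl.spot_point(n,name)[:k]]
def T():
    s=ctrl.get_state(); return s['position'],Ro.from_rotvec(s['tool_rot']).as_matrix(),s
E
python3 - <<'E'
from h import *
top=cv2.imread('pics/top0.png'); 
a=top[150:280,200:340]; b=top[190:350,355:445]
cv2.imwrite('pics/c1.png',np.hstack([cv2.resize(a,None,fx=4,fy=4,interpolation=2)]))
cv2.imwrite('pics/c2.png',cv2.resize(b,None,fx=3.7,fy=3.7,interpolation=2))
s=cv2.imread('pics/side0.png'); cv2.imwrite('pics/c3.png',cv2.resize(s[180:380,200:400],None,fx=3,fy=3,interpolation=2))
p,R,st=T(); print(p,R.round(3))
# colour segmentation in top image for yaw
hsv=cv2.cvtColor(top,cv2.COLOR_BGR2HSV)
def rect(mask,z,name,roi):
    m=np.zeros_like(mask);x0,y0,x1,y1=roi;m[y0:y1,x0:x1]=mask[y0:y1,x0:x1]
    ys,xs=np.nonzero(m); W=px2w('top',np.c_[xs,ys],z)[:,:2]
    r=cv2.minAreaRect(W.astype(np.float32)*1000); print(name,len(xs),r)
rect(cv2.inRange(hsv,(50,120,80),(75,255,255)),.004,'mat',(200,190,260,275))
rect(cv2.inRange(hsv,(0,0,0),(180,120,55)),.04,'scanner',(215,203,248,257))
rect(cv2.inRange(hsv,(90,120,100),(125,255,255)),.046,'carrier',(380,195,420,270))
rect(cv2.inRange(hsv,(0,0,180),(180,60,255)),.05,'dock',(280,175,336,270))
E
```

```text
[ 0.22639344 -0.60932933  0.22258133] [[-0.     0.348 -0.937]
 [-0.    -0.937 -0.348]
 [-1.     0.     0.   ]]
mat 1218 ((492.021728515625, 368.1582336425781), (170.40904235839844, 99.31562042236328), 0.8463282585144043)
scanner 109 ((484.6361083984375, 342.1280517578125), (38.192501068115234, 120.61251068115234), 66.52819061279297)
carrier 1032 ((530.8823852539062, -126.24066162109375), (186.14218139648438, 75.24541473388672), 6.588050365447998)
dock 3426 ((549.501953125, 142.88272094726562), (116.00287628173828, 267.4324645996094), 89.35344696044922)
```

View pics/c1.png

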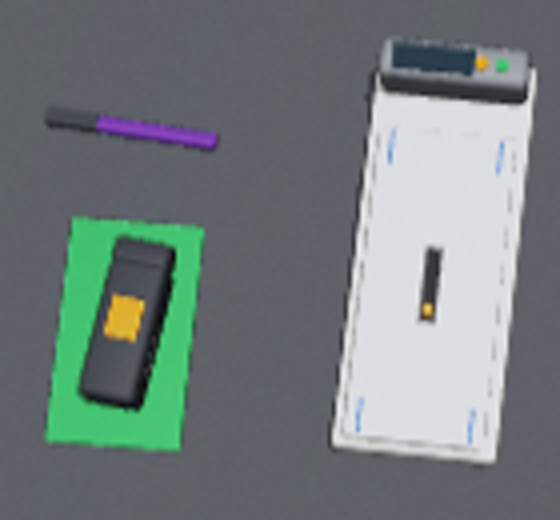

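View pics/c2.png

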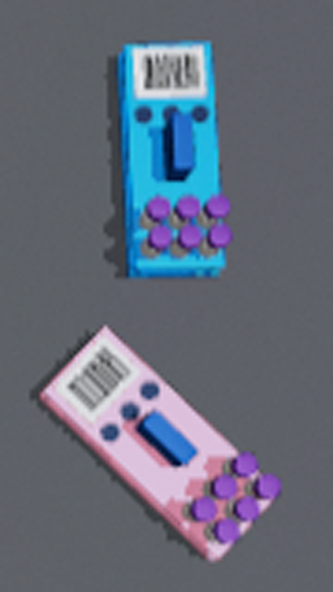

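View pics/c3.png

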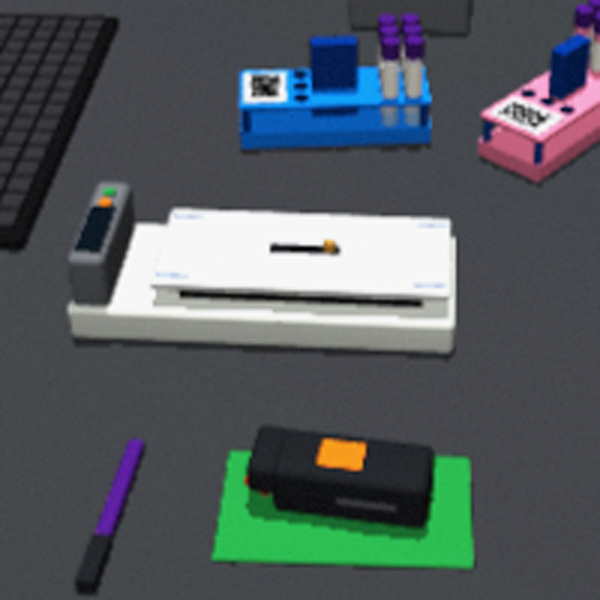

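The crops show the blue carrier with its label at the +x end (top picture about (401,210)). The scanner lies on the green mat with its nose up-image, and the brass pin shows at about (307,227) near the −x end of the slot. Next I refine the yaws and the pin position.

```bash
python3 - <<'E'
from h import *
top=cv2.imread('pics/top0.png'); hsv=cv2.cvtColor(top,cv2.COLOR_BGR2HSV)
side=cv2.imread('pics/side0.png')
def c2p(c): return np.array(c)/4+np.array([200,150])-0.375
def yaw(a,b,z):
    W=px2w('top',[c2p(a),c2p(b)],z); d=W[0]-W[1]; return W.round(4).tolist(),np.degrees(np.arctan2(d[1],d[0])).round(2)
print('scan left top edge',yaw((119,240),(81,398),.044)); print('right',yaw((158,246),(124,408),.044))
# scanner mask via silhouettes
for n in ('top','side'):
  for nm,z in (('scanner_mid',.04),('carrier_handle',.046),('deck_mid',.052)):
    for r in ctrl.silhouettes(n,nm)[:2]:
      ys,xs=np.nonzero(r['pixels']); W=px2w(n,np.c_[xs,ys],z)[:,:2]*1000
      print(n,nm,round(r['score'],2),len(xs),[np.round(q,1) for q in cv2.minAreaRect(W.astype(np.float32))])
# deck edges + pin
print('dock left',yaw((377,90),(335,440),.04),'right',yaw((533,75),(493,455),.04))
# pin color
def col(im,roi,n,z):
    h=cv2.cvtColor(im,cv2.COLOR_BGR2HSV); m=cv2.inRange(h,(8,100,80),(30,255,255)); x0,y0,x1,y1=roi
    ys,xs=np.nonzero(m[y0:y1,x0:x1]); print(n,'pin px',len(xs),xs.mean()+x0,ys.mean()+y0,px2w(n,[xs.mean()+x0,ys.mean()+y0],z))
col(top,(298,210,318,240),'top',.060); col(side,(285,250,330,272),'side',.058)
# orange key
col(top,(220,218,245,245),'top',.044)
print('slot ends',px2w('top',[c2p((433,248)),c2p((427,322))],.052))
# label quad white
h=hsv[198:220,385:415]; m=cv2.inRange(h,(0,0,140),(180,70,255)); ys,xs=np.nonzero(m)
W=px2w('top',np.c_[xs+385,ys+198],.047)[:,:2]*1000; print('label',[np.round(q,1) for q in cv2.minAreaRect(W.astype(np.float32))])
h=hsv[190:275,375:425]; m=cv2.inRange(h,(112,120,60),(125,255,255)); 
for k in range(3): print('handle',k,spots('top','carrier_handle'),spots('side','carrier_handle'),spots('top','scanner_mid',1),spots('side','scanner_mid',1),spots('top','deck_mid',1),spots('side','deck_mid',1)) if k==0 else None
print(ctrl.get_state()['time'])
E
```

```text
scan left top edge ([[0.552, 0.3732, 0.044], [0.4338, 0.3851, 0.044]], np.float64(-5.73))
right ([[0.5501, 0.3445, 0.044], [0.4294, 0.3536, 0.044]], np.float64(-4.31))
top scanner_mid 0.75 691 [array([493.7, 359.6]), array([ 48.8, 124.9]), np.float64(83.4)]
top carrier_handle 0.85 1778 [array([ 313.1, -131.7]), array([181.1,  79.8]), np.float64(51.1)]
top carrier_handle 0.72 1673 [array([ 531., -128.]), array([185.9,  80.5]), np.float64(6.8)]
top deck_mid 0.86 2773 [array([538.3, 144.2]), array([104.2, 234.9]), np.float64(89.4)]
side scanner_mid 0.6 1636 [array([495.9, 378.6]), array([ 75. , 125.6]), np.float64(82.2)]
side carrier_handle 0.89 1996 [array([ 534. , -142.8]), array([183. , 250.6]), np.float64(6.9)]
side carrier_handle 0.64 1840 [array([ 293.4, -145.1]), array([356.7, 124.7]), np.float64(66.5)]
side deck_mid 0.6 2703 [array([538.6, 152.3]), array([229.6, 114.4]), np.float64(0.0)]
dock left ([[0.6843, 0.1989, 0.04], [0.4211, 0.2013, 0.04]], np.float64(-0.52)) right ([[0.7066, 0.085, 0.04], [0.4208, 0.088, 0.04]], np.float64(-0.6))
top pin px 11 306.3636363636364 227.27272727272728 [[0.51697356 0.14430305 0.06      ]]
side pin px 15 309.4 261.6 [[0.51955851 0.14836913 0.058     ]]
top pin px 94 230.47872340425533 229.11702127659575 [[0.49470741 0.3625199  0.044     ]]
slot ends [[0.565189   0.14502322 0.052     ]
 [0.51039105 0.14387644 0.052     ]]
label [array([ 600.7, -120.9]), array([38.9, 55.1]), np.float64(5.3)]
handle 0 [(0.72, array([ 0.311 , -0.134 ,  0.0684])), (0.61, array([ 0.5357, -0.1296,  0.0684]))] [(0.67, array([ 0.3177, -0.1291,  0.0745])), (0.66, array([ 0.5351, -0.1263,  0.0697]))] [(0.7, array([0.4956, 0.3604, 0.0254]))] [(0.77, array([0.4963, 0.3649, 0.0179]))] [(0.7, array([0.5425, 0.1472, 0.0477]))] [(0.56, array([0.5382, 0.1489, 0.0526]))]
1.7
```

```bash
cat >> h.py <<'E'
def plan(wps,start=None,dec=2):
    """wps: (x,y,z,yaw_deg of tool y,nrows); straight-down tool."""
    p,R,s=T()
    if start is None: cur=np.r_[p,np.degrees(np.arctan2(R[1,1],R[0,1]))]
    else: cur=np.array(start,float)
    print('t',round(float(s['time']),2),'cur',cur.round(4),'tilt',np.degrees(np.arccos(min(1,-R[2,0]))).round(2))
    sim=cur.copy()
    for w in wps:
        t=np.array(w[:4],float); n=w[4]; st=sim.copy()
        rows=[]
        for k in range(n):
            g=st+(t-st)*(k+1)/n; a=np.radians(sim[3]); y=np.array([np.cos(a),np.sin(a)]); z=np.array([np.sin(a),-np.cos(a)])
            d=g[:3]-sim[:3]; r=[round(-d[2]*100,dec),round(d[:2]@y*100,dec),round(d[:2]@z*100,dec),round(-np.radians(g[3]-sim[3]),3),0,0]
            rows+=r; sim[2]-=r[0]/100; sim[:2]+=(y*r[1]+z*r[2])/100; sim[3]-=np.degrees(r[3])
        print(n,'rows ->',sim.round(4)); print(str([0 if v==0 else v for v in rows]))
E
python3 - <<'E'
from h import *
plan([(.55,-.25,.30,0,10),(.4955,.362,.14,84,12)])
E
```

```text
t 1.7 cur [  0.2264  -0.6093   0.2226 -69.6115] tilt 0.0
10 rows -> [ 0.55   -0.25    0.3     0.0029]
[np.float64(-0.77), np.float64(-2.24), np.float64(-4.28), np.float64(-0.121), 0, 0, np.float64(-0.78), np.float64(-1.71), np.float64(-4.53), np.float64(-0.122), 0, 0, np.float64(-0.77), np.float64(-1.14), np.float64(-4.7), np.float64(-0.121), 0, 0, np.float64(-0.78), np.float64(-0.57), np.float64(-4.8), np.float64(-0.122), 0, 0, np.float64(-0.77), np.float64(0.02), np.float64(-4.83), np.float64(-0.121), 0, 0, np.float64(-0.78), np.float64(0.6), np.float64(-4.8), np.float64(-0.122), 0, 0, np.float64(-0.77), np.float64(1.19), np.float64(-4.69), np.float64(-0.121), 0, 0, np.float64(-0.77), np.float64(1.74), np.float64(-4.51), np.float64(-0.122), 0, 0, np.float64(-0.78), np.float64(2.28), np.float64(-4.27), np.float64(-0.121), 0, 0, np.float64(-0.77), np.float64(2.77), np.float64(-3.96), np.float64(-0.122), 0, 0]
12 rows -> [ 0.4955  0.362   0.14   83.9985]
[np.float64(1.33), np.float64(-0.45), np.float64(-5.1), np.float64(-0.122), 0, 0, np.float64(1.34), np.float64(0.17), np.float64(-5.12), np.float64(-0.122), 0, 0, np.float64(1.33), np.float64(0.79), np.float64(-5.06), np.float64(-0.123), 0, 0, np.float64(1.33), np.float64(1.4), np.float64(-4.92), np.float64(-0.122), 0, 0, np.float64(1.34), np.float64(2.0), np.float64(-4.72), np.float64(-0.122), 0, 0, np.float64(1.33), np.float64(2.55), np.float64(-4.43), np.float64(-0.122), 0, 0, np.float64(1.33), np.float64(3.08), np.float64(-4.1), np.float64(-0.122), 0, 0, np.float64(1.34), np.float64(3.55), np.float64(-3.69), np.float64(-0.122), 0, 0, np.float64(1.33), np.float64(3.97), np.float64(-3.23), np.float64(-0.123), 0, 0, np.float64(1.33), np.float64(4.34), np.float64(-2.71), np.float64(-0.122), 0, 0, np.float64(1.33), np.float64(4.64), np.float64(-2.17), np.float64(-0.122), 0, 0, np.float64(1.34), np.float64(4.86), np.float64(-1.59), np.float64(-0.122), 0, 0]
```

Request:
{"method": "step_arm", "body": {"increments": [-0.8, -2.2, -4.3, -0.12, 0, 0, -0.8, -1.7, -4.5, -0.12, 0, 0, -0.8, -1.1, -4.7, -0.12, 0, 0, -0.8, -0.6, -4.8, -0.12, 0, 0, -0.8, 0, -4.8, -0.12, 0, 0, -0.8, 0.6, -4.8, -0.12, 0, 0, -0.8, 1.2, -4.7, -0.12, 0, 0, -0.8, 1.7, -4.5, -0.12, 0, 0, -0.8, 2.3, -4.3, -0.12, 0, 0, -0.8, 2.8, -4.0, -0.12, 0, 0], "fingers": 100, "force": 30}}

```text
time: 2.95
position: [0.5533, -0.2511, 0.3031]
tool_rot: [1.217, 1.203, -1.218]
ft_force: [0.5, -0.6, 0.5]
grip_width: 0.997
```

Request:
{"method": "step_arm", "body": {"increments": [1.3, -0.5, -5.1, -0.12, 0, 0, 1.3, 0.2, -5.1, -0.12, 0, 0, 1.3, 0.8, -5.1, -0.12, 0, 0, 1.3, 1.4, -4.9, -0.12, 0, 0, 1.3, 2.0, -4.7, -0.12, 0, 0, 1.3, 2.5, -4.4, -0.12, 0, 0, 1.3, 3.1, -4.1, -0.12, 0, 0, 1.3, 3.5, -3.7, -0.12, 0, 0, 1.3, 4.0, -3.2, -0.12, 0, 0, 1.3, 4.3, -2.7, -0.12, 0, 0, 1.3, 4.6, -2.2, -0.12, 0, 0, 1.3, 4.9, -1.6, -0.12, 0, 0]}}

```text
time: 4.45
position: [0.5142, 0.3612, 0.1462]
tool_rot: [0.112, 1.567, -0.112]
ft_force: [0.5, -1.0, 0.7]
grip_width: 1.001
```

```bash
python3 - <<'E'
from h import *
plan([(.4955,.362,.10,84,3),(.4955,.362,.012,84,4)])
im=ctrl.get_image('top')[:,:,::-1]; cv2.imwrite('pics/t1.png',cv2.resize(im[150:280,190:330],None,fx=4,fy=4,interpolation=2))
im=ctrl.get_image('side')[:,:,::-1]; cv2.imwrite('pics/s1.png',cv2.resize(im[230:400,220:420],None,fx=3,fy=3,interpolation=2))
print(spots('top','scanner_mid',1),spots('side','scanner_mid',1))
E
```

```text
t 4.45 cur [ 0.5142  0.3612  0.1462 81.8137] tilt 0.04
3 rows -> [ 0.4955  0.362   0.1    83.991 ]
[np.float64(1.54), np.float64(-0.06), np.float64(-0.62), np.float64(-0.013), 0, 0, np.float64(1.54), np.float64(-0.06), np.float64(-0.62), np.float64(-0.012), 0, 0, np.float64(1.54), np.float64(-0.05), np.float64(-0.63), np.float64(-0.013), 0, 0]
4 rows -> [4.9550e-01 3.6200e-01 1.2000e-02 8.3991e+01]
[np.float64(2.2), 0, 0, 0, 0, 0, np.float64(2.2), 0, 0, 0, 0, 0, np.float64(2.2), 0, 0, 0, 0, 0, np.float64(2.2), 0, 0, 0, 0, 0]
[(0.69, array([0.4926, 0.3609, 0.0234]))] [(0.96, array([0.497 , 0.3633, 0.0225]))]
```

View pics/t1.png

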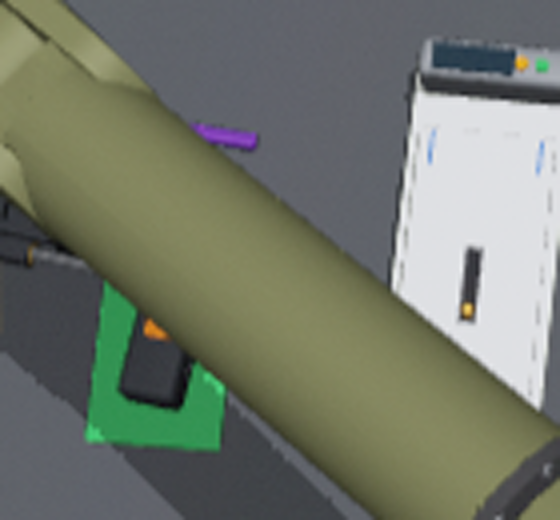

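View pics/s1.png

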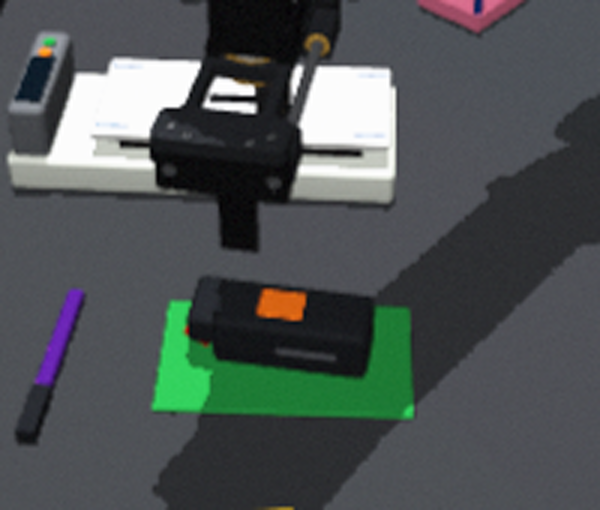

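The gripper hangs over the scanner, which has its nose to the left in the side view (crop about (195,320)). The networks again give (0.495, 0.362). Going down.

Request:
{"method": "step_arm", "body": {"increments": [1.5, 0, -0.6, -0.013, 0, 0, 1.5, -0.1, -0.6, -0.013, 0, 0, 1.6, 0, -0.6, -0.012, 0, 0, 2.2, 0, 0, 0, 0, 0, 2.2, 0, 0, 0, 0, 0, 2.2, 0, 0, 0, 0, 0, 2.2, 0, 0, 0, 0, 0, 0, 0, 0, 0, 0, 0]}}

```text
time: 5.65
position: [0.4947, 0.3604, 0.01]
tool_rot: [0.083, 1.573, -0.086]
ft_force: [-0.4, 0.8, -0.2]
grip_width: 1.002
```

```bash
python3 - <<'E'
from h import *
plan([(.4955,.362,.012,84,2)])
im=ctrl.get_image('side')[:,:,::-1]; cv2.imwrite('pics/s2.png',cv2.resize(im[230:400,220:420],None,fx=3,fy=3,interpolation=2))
E
```

```text
t 5.65 cur [4.94700e-01 3.60400e-01 1.00000e-02 8.38336e+01] tilt 0.23
2 rows -> [4.95500e-01 3.62000e-01 1.20000e-02 8.40055e+01]
[np.float64(-0.1), np.float64(0.08), np.float64(0.03), np.float64(-0.001), 0, 0, np.float64(-0.1), np.float64(0.09), np.float64(0.03), np.float64(-0.002), 0, 0]
```

View pics/s2.png

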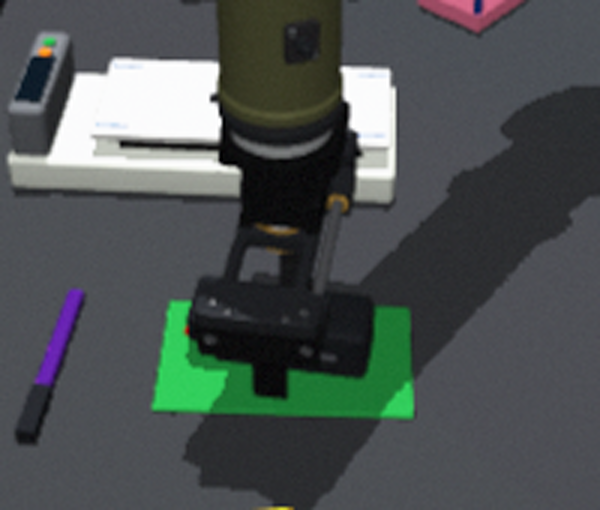

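The fingers straddle the scanner on both sides (near finger at crop (270,380)), so I close.

Request:
{"method": "step_arm", "body": {"increments": [0, 0, 0, 0, 0, 0, 0, 0, 0, 0, 0, 0, 0, 0, 0, 0, 0, 0, 0, 0, 0, 0, 0, 0, 0, 0, 0, 0, 0, 0, 0, 0, 0, 0, 0, 0], "fingers": 0, "force": 30}}

```text
time: 6.45
position: [0.496, 0.3615, 0.0126]
tool_rot: [0.085, 1.569, -0.085]
ft_force: [-0.1, -0.4, 0.4]
grip_width: 0.502
```

```bash
python3 - <<'E'
from h import *
p,R,s=T(); print(p,s['grip_width'],s['ft_force'])
print([spots(c,n,1) for c in('side','top') for n in('scanner_mid','window')])
# scan pose: scanner yaw 6, window 70 mm behind the label (.6015,-.1205)
L=np.array([.6015,-.1205]); 
for a in (0,6):
    h=np.array([np.cos(np.radians(a)),np.sin(np.radians(a))]); m=L-h*(.070+.056); print(a,'scanner mid',m,'window z .168 mid z .173')
    
E
```

```text
[0.49601083 0.36152477 0.01263139] 0.5015331137108499 [-0.08962103 -0.41131697  0.36246051]
[[(0.8, array([0.4949, 0.3654, 0.0224]))], [(0.87, array([0.5521, 0.3582, 0.0148]))], [(0.69, array([0.4926, 0.3609, 0.0234]))], []]
0 scanner mid [ 0.4755 -0.1205] window z .168 mid z .173
6 scanner mid [ 0.47619024 -0.13367059] window z .168 mid z .173
```

```bash
python3 - <<'E'
from h import *
plan([(.496,.3615,.162,84,5),(.476,-.133,.162,96,12)],dec=1)
E
```

```text
t 6.65 cur [4.96000e-01 3.61500e-01 1.26000e-02 8.38275e+01] tilt 0.01
5 rows -> [ 0.496   0.3615  0.1616 83.9994]
[np.float64(-3.0), 0, 0, np.float64(-0.001), 0, 0, np.float64(-3.0), 0, 0, 0, 0, 0, np.float64(-3.0), 0, 0, np.float64(-0.001), 0, 0, np.float64(-3.0), 0, 0, 0, 0, 0, np.float64(-2.9), 0, 0, np.float64(-0.001), 0, 0]
12 rows -> [ 0.4757 -0.1333  0.1616 95.9742]
[0, np.float64(-4.1), np.float64(0.3), np.float64(-0.017), 0, 0, 0, np.float64(-4.1), np.float64(0.2), np.float64(-0.018), 0, 0, 0, np.float64(-4.2), np.float64(0.1), np.float64(-0.017), 0, 0, 0, np.float64(-4.1), 0, np.float64(-0.018), 0, 0, 0, np.float64(-4.1), 0, np.float64(-0.017), 0, 0, 0, np.float64(-4.1), np.float64(-0.1), np.float64(-0.018), 0, 0, 0, np.float64(-4.1), np.float64(-0.2), np.float64(-0.017), 0, 0, 0, np.float64(-4.2), np.float64(-0.2), np.float64(-0.018), 0, 0, 0, np.float64(-4.1), np.float64(-0.3), np.float64(-0.017), 0, 0, 0, np.float64(-4.1), np.float64(-0.4), np.float64(-0.018), 0, 0, 0, np.float64(-4.1), np.float64(-0.4), np.float64(-0.017), 0, 0, 0, np.float64(-4.1), np.float64(-0.6), np.float64(-0.017), 0, 0]
```

Request:
{"method": "step_arm", "body": {"increments": [-3, 0, 0, 0, 0, 0, -3, 0, 0, 0, 0, 0, -3, 0, 0, 0, 0, 0, -3, 0, 0, 0, 0, 0, -3, 0, 0, 0, 0, 0]}}

```text
time: 7.28
position: [0.4955, 0.3609, 0.1627]
tool_rot: [0.084, 1.57, -0.085]
ft_force: [0.2, 0.0, -2.1]
grip_width: 0.505
```

Request:
{"method": "step_arm", "body": {"increments": [0, -4.1, 0.3, -0.017, 0, 0, 0, -4.1, 0.2, -0.018, 0, 0, 0, -4.2, 0.1, -0.017, 0, 0, 0, -4.1, 0, -0.018, 0, 0, 0, -4.1, 0, -0.017, 0, 0, 0, -4.1, -0.1, -0.018, 0, 0, 0, -4.1, -0.2, -0.017, 0, 0, 0, -4.2, -0.2, -0.018, 0, 0, 0, -4.1, -0.3, -0.017, 0, 0, 0, -4.1, -0.4, -0.018, 0, 0, 0, -4.1, -0.4, -0.017, 0, 0, 0, -4.1, -0.6, -0.017, 0, 0]}}

```text
time: 8.78
position: [0.4734, -0.1344, 0.1621]
tool_rot: [-0.08, 1.57, 0.08]
ft_force: [1.0, -0.3, -1.7]
grip_width: 0.499
```

```bash
python3 - <<'E'
from h import *
for c in('top','side'):
    im=ctrl.get_image(c)[:,:,::-1]; cv2.imwrite(f'pics/{c}3.png',im)
    cv2.imwrite(f'pics/{c}3c.png',cv2.resize(im[100:300,220:440],None,fx=3,fy=3,interpolation=2))
    for n in('scanner_mid','window','label','carrier_handle'): print(c,n,spots(c,n,2))
plan([(.476,-.133,.162,96,1)],dec=1)
E
```

```text
top scanner_mid [(0.41, array([ 0.4687, -0.1391,  0.1751])), (0.34, array([ 0.6472,  0.3833, -0.005 ]))]
top window [(0.55, array([ 0.5291, -0.1258,  0.1692]))]
top label [(0.84, array([ 0.5977, -0.1234,  0.047 ])), (0.57, array([ 0.3532, -0.0801,  0.0479]))]
top carrier_handle []
side scanner_mid [(0.6, array([ 0.4719, -0.1308,  0.1691])), (0.52, array([0.5396, 0.1449, 0.0529]))]
side window [(0.6, array([ 0.5292, -0.1264,  0.1651]))]
side label [(0.95, array([ 0.5978, -0.1194,  0.0429])), (0.91, array([ 0.3506, -0.081 ,  0.0471]))]
side carrier_handle [(0.69, array([ 0.53  , -0.1282,  0.0731])), (0.68, array([ 0.3147, -0.1301,  0.0739]))]
t 9.28 cur [ 0.4742 -0.1322  0.1626 95.9131] tilt 0.01
1 rows -> [ 0.4763 -0.133   0.1616 96.0277]
[np.float64(0.1), np.float64(-0.1), np.float64(0.2), np.float64(-0.002), 0, 0]
```

View pics/side3c.png

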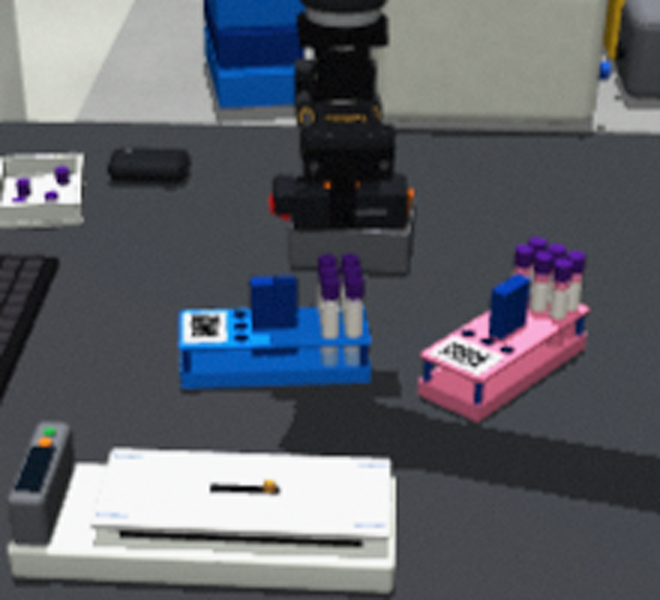

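View pics/top3.png

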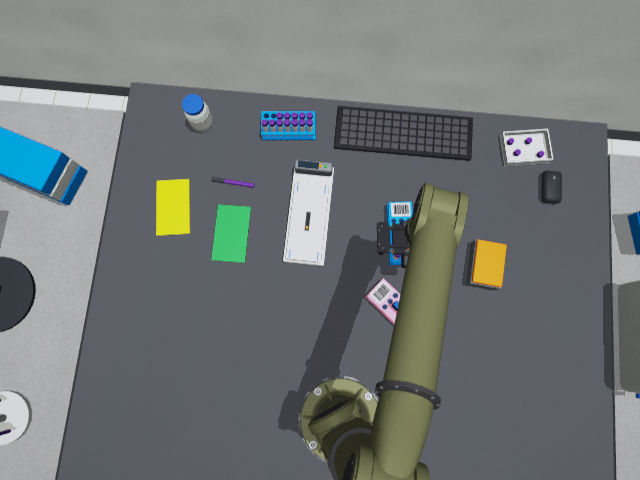

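The scanner is held level over the tubes with its window at the left (side crop (280,200)). The window measures about (0.529, −0.126, 0.167) and the label (0.600, −0.121, 0.046), so the offset is 71/−121 mm as wanted. Holding.

Request:
{"method": "step_arm", "body": {"increments": [0, 0, 0.2, 0, 0, 0, 0, 0, 0, 0, 0, 0, 0, 0, 0, 0, 0, 0, 0, 0, 0, 0, 0, 0, 0, 0, 0, 0, 0, 0, 0, 0, 0, 0, 0, 0, 0, 0, 0, 0, 0, 0, 0, 0, 0, 0, 0, 0, 0, 0, 0, 0, 0, 0, 0, 0, 0, 0, 0, 0, 0, 0, 0, 0, 0, 0]}}

```text
time: 10.65
position: [0.4761, -0.1331, 0.1625]
tool_rot: [-0.08, 1.569, 0.079]
ft_force: [-0.4, -0.0, -1.7]
grip_width: 0.501
```

```bash
python3 - <<'E'
from h import *
for c in('top','side'):
    ctrl.get_image(c)
    for n in('scanner_mid','window','label'): print(c,n,spots(c,n,1))
plan([(.494,.3655,.162,90,12),(.494,.3655,.05,90,4)],dec=1)
E
```

```text
top scanner_mid [(0.61, array([ 0.4762, -0.1344,  0.1703]))]
top window [(0.49, array([ 0.5289, -0.1254,  0.1673]))]
top label [(0.93, array([ 0.3554, -0.0814,  0.0453]))]
side scanner_mid [(0.59, array([ 0.4755, -0.1313,  0.17  ]))]
side window [(0.89, array([ 0.533 , -0.1247,  0.168 ]))]
side label [(0.56, array([ 0.5955, -0.1206,  0.0444]))]
t 11.05 cur [ 0.4761 -0.1331  0.1625 95.8019] tilt 0.0
12 rows -> [ 0.4938  0.3659  0.1615 90.015 ]
[0, np.float64(4.1), np.float64(0.6), np.float64(0.008), 0, 0, 0, np.float64(4.1), np.float64(0.5), np.float64(0.009), 0, 0, 0, np.float64(4.2), np.float64(0.5), np.float64(0.008), 0, 0, 0, np.float64(4.1), np.float64(0.5), np.float64(0.009), 0, 0, 0, np.float64(4.1), np.float64(0.4), np.float64(0.008), 0, 0, 0, np.float64(4.2), np.float64(0.4), np.float64(0.009), 0, 0, 0, np.float64(4.1), np.float64(0.3), np.float64(0.008), 0, 0, 0, np.float64(4.2), np.float64(0.4), np.float64(0.009), 0, 0, 0, np.float64(4.1), np.float64(0.3), np.float64(0.008), 0, 0, 0, np.float64(4.2), np.float64(0.2), np.float64(0.008), 0, 0, np.float64(0.1), np.float64(4.1), np.float64(0.2), np.float64(0.009), 0, 0, 0, np.float64(4.2), np.float64(0.2), np.float64(0.008), 0, 0]
4 rows -> [4.9380e-01 3.6590e-01 4.9500e-02 9.0015e+01]
[np.float64(2.8), 0, 0, 0, 0, 0, np.float64(2.8), 0, 0, 0, 0, 0, np.float64(2.8), 0, 0, 0, 0, 0, np.float64(2.8), 0, 0, 0, 0, 0]
```

Request:
{"method": "step_arm", "body": {"increments": [0, 4.1, 0.6, 0.008, 0, 0, 0, 4.1, 0.5, 0.008, 0, 0, 0, 4.2, 0.5, 0.008, 0, 0, 0, 4.1, 0.5, 0.009, 0, 0, 0, 4.1, 0.4, 0.008, 0, 0, 0, 4.2, 0.4, 0.009, 0, 0, 0, 4.1, 0.3, 0.008, 0, 0, 0, 4.2, 0.4, 0.009, 0, 0, 0, 4.1, 0.3, 0.008, 0, 0, 0, 4.2, 0.2, 0.008, 0, 0, 0, 4.1, 0.2, 0.009, 0, 0, 0, 4.2, 0.2, 0.008, 0, 0]}}

```text
time: 12.55
position: [0.4938, 0.3668, 0.1622]
tool_rot: [-0.0, 1.571, -0.0]
ft_force: [-0.0, 0.3, -2.3]
grip_width: 0.506
```

Request:
{"method": "step_arm", "body": {"increments": [2.8, 0, 0, 0, 0, 0, 2.8, 0, 0, 0, 0, 0, 2.8, 0, 0, 0, 0, 0, 2.8, 0, 0, 0, 0, 0, 1.6, 0, 0, 0, 0, 0, 1.0, 0, 0, 0, 0, 0, 0.6, 0, 0, 0, 0, 0, 0, 0, 0, 0, 0, 0]}}

```text
time: 13.55
position: [0.4936, 0.366, 0.0187]
tool_rot: [-0.001, 1.571, 0.001]
ft_force: [-0.7, 0.3, -2.2]
grip_width: 0.503
```

```bash
python3 - <<'E'
from h import *
p,R,s=T(); print(p,s['ft_force'],s['grip_width'])
im=ctrl.get_image('side')[:,:,::-1]; cv2.imwrite('pics/s4.png',cv2.resize(im[230:400,220:420],None,fx=3,fy=3,interpolation=2))
print(spots('side','scanner_mid',1))
E
```

```text
[0.49356221 0.36601787 0.01873485] [-0.74761963  0.31645656 -2.23010666] 0.5033633040940654
[(0.88, array([0.492 , 0.3684, 0.0305]))]
```

View pics/s4.png

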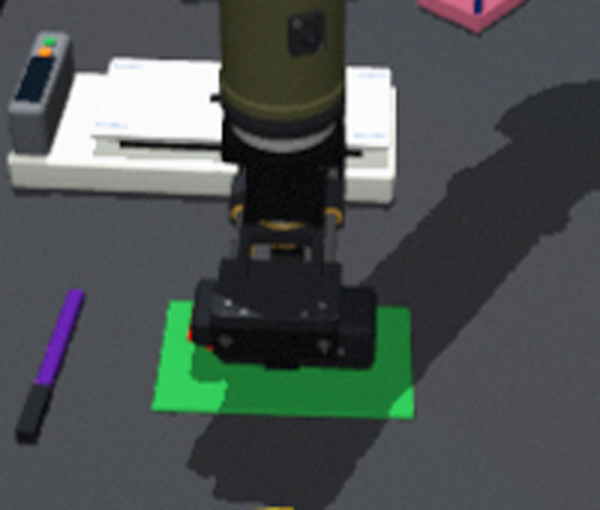

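The scanner hovers about 6 mm over the mat's middle (crop (285,330)), so I lower the rest gently.

Request:
{"method": "step_arm", "body": {"increments": [0.3, 0, 0, 0, 0, 0, 0.2, 0, 0, 0, 0, 0, 0.1, 0, 0, 0, 0, 0, 0, 0, 0, 0, 0, 0]}}

```text
time: 14.15
position: [0.4934, 0.3658, 0.0126]
tool_rot: [-0.001, 1.571, 0.001]
ft_force: [-0.2, -0.2, -1.1]
grip_width: 0.508
```

Request:
{"method": "step_arm", "body": {"increments": [0.1, 0, 0, 0, 0, 0, 0, 0, 0, 0, 0, 0]}}

```text
time: 14.4
position: [0.4934, 0.3658, 0.0126]
tool_rot: [-0.002, 1.57, 0.0]
ft_force: [-2.3, -2.8, 6.4]
grip_width: 0.506
```

Request:
{"method": "step_arm", "body": {"increments": [0, 0, 0, 0, 0, 0, 0, 0, 0, 0, 0, 0, 0, 0, 0, 0, 0, 0, 0, 0, 0, 0, 0, 0, 0, 0, 0, 0, 0, 0, 0, 0, 0, 0, 0, 0, -1, 0, 0, 0, 0, 0, -2, 0, 0, 0, 0, 0, -4, 0, 0, 0, 0, 0, -4, 0, 0, 0, 0, 0], "fingers": 100}}

```text
time: 15.65
position: [0.4934, 0.3662, 0.1241]
tool_rot: [-0.001, 1.57, 0.002]
ft_force: [0.4, -0.2, 0.0]
grip_width: 1.001
```

```bash
python3 - <<'E'
from h import *
im=ctrl.get_image('side')[:,:,::-1]; cv2.imwrite('pics/s5.png',cv2.resize(im[180:380,200:400],None,fx=3,fy=3,interpolation=2))
print(spots('side','scanner_mid',1),spots('side','scan_mat',3))
plan([(.5345,-.1275,.18,96,12)],dec=1)
E
```

```text
[(0.86, array([0.4926, 0.3673, 0.0188]))] [(0.66, array([ 5.605e-01,  5.561e-01, -4.000e-04])), (0.65, array([ 0.4935,  0.3678, -0.0009]))]
t 15.8 cur [ 0.4948  0.3676  0.1256 90.077 ] tilt 0.36
12 rows -> [ 0.535  -0.1272  0.1796 95.9785]
[np.float64(-0.5), np.float64(-4.1), np.float64(0.3), np.float64(-0.009), 0, 0, np.float64(-0.4), np.float64(-4.2), np.float64(0.3), np.float64(-0.008), 0, 0, np.float64(-0.5), np.float64(-4.1), np.float64(0.3), np.float64(-0.009), 0, 0, np.float64(-0.4), np.float64(-4.1), np.float64(0.2), np.float64(-0.008), 0, 0, np.float64(-0.5), np.float64(-4.2), np.float64(0.2), np.float64(-0.009), 0, 0, np.float64(-0.4), np.float64(-4.1), np.float64(0.1), np.float64(-0.009), 0, 0, np.float64(-0.5), np.float64(-4.1), np.float64(0.1), np.float64(-0.008), 0, 0, np.float64(-0.4), np.float64(-4.2), np.float64(0.1), np.float64(-0.009), 0, 0, np.float64(-0.5), np.float64(-4.1), 0, np.float64(-0.009), 0, 0, np.float64(-0.4), np.float64(-4.1), 0, np.float64(-0.008), 0, 0, np.float64(-0.5), np.float64(-4.2), 0, np.float64(-0.009), 0, 0, np.float64(-0.4), np.float64(-4.1), 0, np.float64(-0.008), 0, 0]
```

View pics/s5.png

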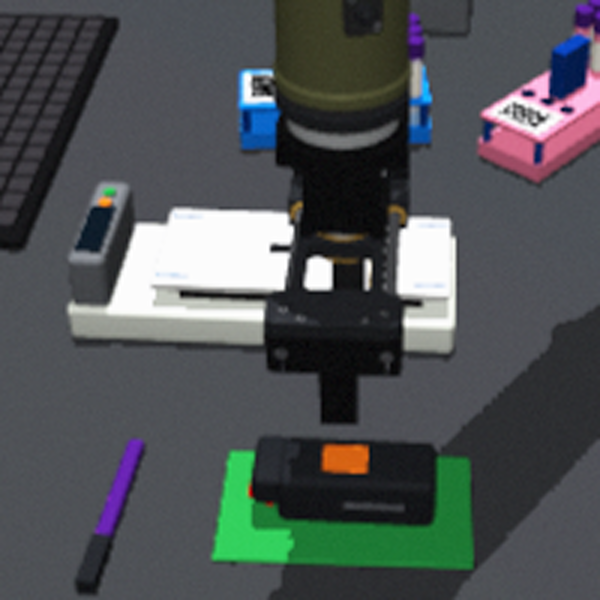

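The scanner lies flat and centred on the green mat (crop (345,480)), released. Now to above the carrier.

Request:
{"method": "step_arm", "body": {"increments": [-0.5, -4.1, 0.3, -0.009, 0, 0, -0.4, -4.2, 0.3, -0.008, 0, 0, -0.5, -4.1, 0.3, -0.009, 0, 0, -0.4, -4.1, 0.2, -0.008, 0, 0, -0.5, -4.2, 0.2, -0.009, 0, 0, -0.4, -4.1, 0.1, -0.009, 0, 0, -0.5, -4.1, 0.1, -0.008, 0, 0, -0.4, -4.2, 0.1, -0.009, 0, 0, -0.5, -4.1, 0, -0.009, 0, 0, -0.4, -4.1, 0, -0.008, 0, 0, -0.5, -4.2, 0, -0.009, 0, 0, -0.4, -4.1, 0, -0.008, 0, 0]}}

```text
time: 17.3
position: [0.5331, -0.1303, 0.1756]
tool_rot: [-0.082, 1.57, 0.082]
ft_force: [1.5, 0.4, 0.4]
grip_width: 0.999
```

```bash
python3 - <<'E'
from h import *
for c in('top','side'):
    im=ctrl.get_image(c)[:,:,::-1]; cv2.imwrite(f'pics/{c}6.png',cv2.resize(im[150:300,240:440],None,fx=4,fy=4,interpolation=2))
    for n in('carrier_handle','label','carrier_hole'): print(c,n,spots(c,n,2))
plan([(.534,-.1275,.10,96,3),(.534,-.1275,.056,96,3)],dec=1)
E
```

```text
top carrier_handle [(0.68, array([ 0.6469,  0.3841, -0.0063])), (0.64, array([ 0.3104, -0.1353,  0.0725]))]
top label [(0.97, array([ 0.6028, -0.1247,  0.0465])), (0.75, array([ 0.3543, -0.0822,  0.0438]))]
top carrier_hole [(0.98, array([ 0.5352, -0.125 , -0.0061])), (0.65, array([ 0.3116, -0.1339, -0.0015]))]
side carrier_handle [(0.78, array([ 0.5323, -0.1278,  0.073 ])), (0.72, array([ 0.3143, -0.128 ,  0.0725]))]
side label [(0.71, array([ 0.5983, -0.1234,  0.0428])), (0.65, array([ 0.3538, -0.0819,  0.0451]))]
side carrier_hole [(0.93, array([ 0.3137, -0.1264, -0.0017])), (0.82, array([ 5.340e-01, -1.287e-01, -2.000e-04]))]
t 17.7 cur [ 0.5334 -0.1273  0.1755 96.1128] tilt 0.02
3 rows -> [ 0.5344 -0.1272  0.1005 95.9982]
[np.float64(2.5), 0, 0, np.float64(0.001), 0, 0, np.float64(2.5), 0, 0, 0, 0, 0, np.float64(2.5), 0, np.float64(0.1), np.float64(0.001), 0, 0]
3 rows -> [ 5.34400e-01 -1.27200e-01  5.65000e-02  9.59982e+01]
[np.float64(1.5), 0, 0, 0, 0, 0, np.float64(1.5), 0, 0, 0, 0, 0, np.float64(1.4), 0, 0, 0, 0, 0]
```

View pics/side6.png

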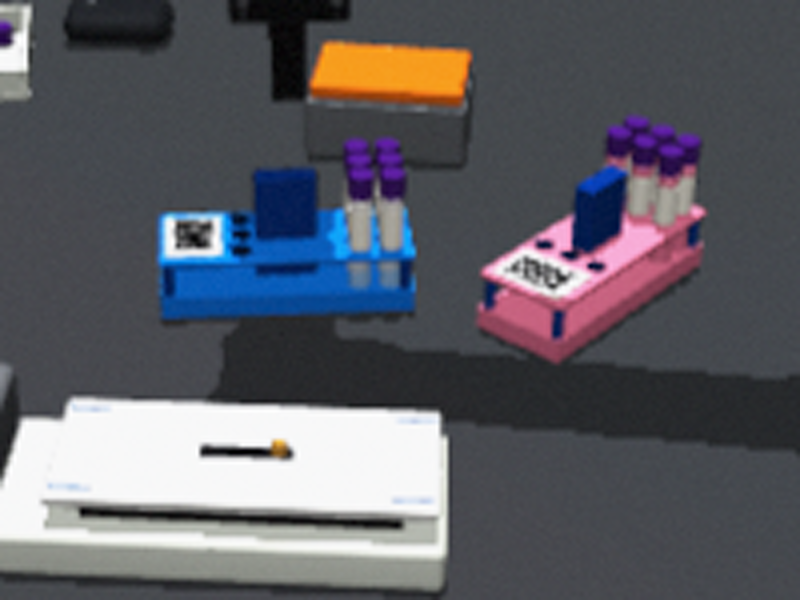

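The blue carrier's fin is at side crop (285,200), and the networks agree on (0.534, −0.1275). Descending and grasping.

Request:
{"method": "step_arm", "body": {"increments": [2.5, 0, 0, 0, 0, 0, 2.5, 0, 0, 0, 0, 0, 2.5, 0, 0.1, 0, 0, 0, 1.5, 0, 0, 0, 0, 0, 1.5, 0, 0, 0, 0, 0, 1.4, 0, 0, 0, 0, 0, 0, 0, 0, 0, 0, 0]}}

```text
time: 18.58
position: [0.5338, -0.1286, 0.0556]
tool_rot: [-0.082, 1.571, 0.083]
ft_force: [-0.8, 0.7, 0.7]
grip_width: 1.0
```

```bash
python3 - <<'E'
from h import *
p,R,s=T(); print(p,s['ft_force'],s['grip_width'])
im=ctrl.get_image('side')[:,:,::-1]; cv2.imwrite('pics/s7.png',cv2.resize(im[150:300,240:440],None,fx=4,fy=4,interpolation=2))
E
```

```text
[ 0.5337743  -0.12864663  0.05556005] [-0.82283634  0.67966334  0.69685006] 0.9997876808890258
```

View pics/s7.png

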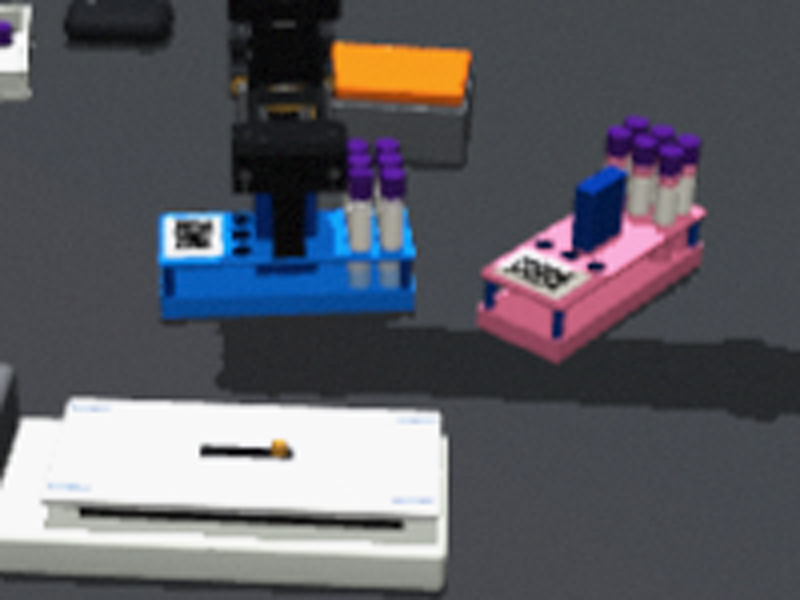

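The fingers straddle the fin and the body clears the tubes. Closing.

Request:
{"method": "step_arm", "body": {"increments": [0, 0, 0, 0, 0, 0, 0, 0, 0, 0, 0, 0, 0, 0, 0, 0, 0, 0, 0, 0, 0, 0, 0, 0, 0, 0, 0, 0, 0, 0, 0, 0, 0, 0, 0, 0, 0, 0, 0, 0, 0, 0, 0, 0, 0, 0, 0, 0], "fingers": 0, "force": 55}}

```text
time: 19.62
position: [0.5345, -0.1288, 0.0565]
tool_rot: [-0.082, 1.569, 0.082]
ft_force: [0.7, -0.2, -2.7]
grip_width: 0.181
```

Request:
{"method": "step_arm", "body": {"increments": [-1, 0, 0, 0, 0, 0, -2, 0, 0, 0, 0, 0, -3, 0, 0, 0, 0, 0, -3, 0, 0, 0, 0, 0, -3, 0, 0, 0, 0, 0, 0, 0, 0, 0, 0, 0]}}

```text
time: 20.38
position: [0.5366, -0.1289, 0.1799]
tool_rot: [-0.084, 1.564, 0.08]
ft_force: [0.2, -0.1, -2.6]
grip_width: 0.18
```

```bash
python3 - <<'E'
from h import *
for c in('top','side'):
    im=ctrl.get_image(c)[:,:,::-1]; cv2.imwrite(f'pics/{c}8.png',cv2.resize(im[130:300,240:440],None,fx=3.5,fy=3.5,interpolation=2))
    for n in('carrier_handle','label','carrier_hole','deck_mid'): print(c,n,spots(c,n,2))
plan([(.5385,.1455,.176,89.5,10)],dec=1)
E
```

```text
top carrier_handle [(0.76, array([ 0.3121, -0.1323,  0.0725])), (0.55, array([ 0.5396, -0.127 ,  0.1933]))]
top label [(0.82, array([ 0.6   , -0.1221,  0.1705])), (0.66, array([ 0.355 , -0.0794,  0.0431]))]
top carrier_hole [(0.72, array([ 0.5389, -0.127 ,  0.1191])), (0.68, array([ 0.3116, -0.1308, -0.0011]))]
top deck_mid [(0.73, array([0.5405, 0.1466, 0.0472]))]
side carrier_handle [(0.95, array([ 0.5295, -0.1262,  0.1931])), (0.74, array([ 0.3153, -0.1308,  0.0723]))]
side label [(0.92, array([ 0.598 , -0.1212,  0.1614])), (0.61, array([ 0.3523, -0.0846,  0.0471]))]
side carrier_hole [(0.97, array([ 0.5319, -0.1258,  0.1181])), (0.83, array([ 0.3169, -0.1283, -0.0029]))]
side deck_mid [(0.66, array([0.5393, 0.1448, 0.0508])), (0.5, array([5.404e-01, 1.421e-01, 3.000e-04]))]
t 20.88 cur [ 0.5342 -0.1287  0.176  95.9788] tilt 0.06
10 rows -> [ 0.5386  0.145   0.176  89.5044]
[0, np.float64(2.7), np.float64(0.3), np.float64(0.011), 0, 0, 0, np.float64(2.7), np.float64(0.3), np.float64(0.012), 0, 0, 0, np.float64(2.8), np.float64(0.3), np.float64(0.011), 0, 0, 0, np.float64(2.7), np.float64(0.2), np.float64(0.011), 0, 0, 0, np.float64(2.7), np.float64(0.2), np.float64(0.012), 0, 0, 0, np.float64(2.8), np.float64(0.2), np.float64(0.011), 0, 0, 0, np.float64(2.7), np.float64(0.1), np.float64(0.011), 0, 0, 0, np.float64(2.8), np.float64(0.2), np.float64(0.011), 0, 0, 0, np.float64(2.7), 0, np.float64(0.012), 0, 0, 0, np.float64(2.7), np.float64(0.1), np.float64(0.011), 0, 0]
```

View pics/side8.png

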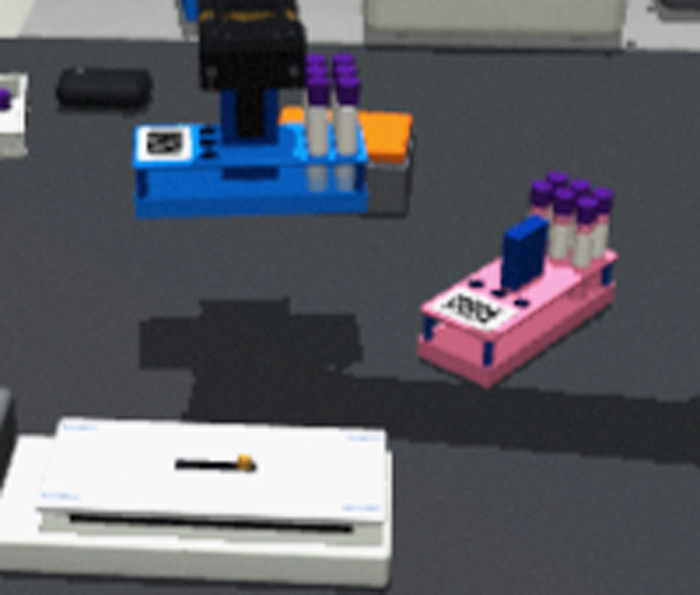

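The carrier is held level. I move it over the dock with the hole about 20 mm to +x of the pin (pin ≈ (0.518, 0.146)).

Request:
{"method": "step_arm", "body": {"increments": [0, 2.7, 0.3, 0.011, 0, 0, 0, 2.7, 0.3, 0.012, 0, 0, 0, 2.8, 0.3, 0.011, 0, 0, 0, 2.7, 0.2, 0.011, 0, 0, 0, 2.7, 0.2, 0.012, 0, 0, 0, 2.8, 0.2, 0.011, 0, 0, 0, 2.7, 0.1, 0.011, 0, 0, 0, 2.8, 0.2, 0.011, 0, 0, 0, 2.7, 0, 0.012, 0, 0, 0, 2.8, 0.1, 0.011, 0, 0]}}

```text
time: 22.12
position: [0.5388, 0.1466, 0.1763]
tool_rot: [0.007, 1.571, -0.008]
ft_force: [-0.3, -0.2, -2.7]
grip_width: 0.179
```

Request:
{"method": "step_arm", "body": {"increments": [1.5, 0, 0, 0, 0, 0, 1.5, 0, 0, 0, 0, 0, 1.0, 0, 0, 0, 0, 0, 0.6, 0, 0, 0, 0, 0, 0, 0, 0, 0, 0, 0]}}

```text
time: 22.75
position: [0.5388, 0.1453, 0.13]
tool_rot: [0.007, 1.572, -0.008]
ft_force: [-0.1, 0.2, -2.0]
grip_width: 0.181
```

```bash
python3 - <<'E'
from h import *
p,R,s=T(); print(s['ft_force'],s['grip_width'])
for c in('top','side'):
    im=ctrl.get_image(c)[:,:,::-1]; cv2.imwrite(f'pics/{c}9.png',cv2.resize(im[130:300,220:420],None,fx=4,fy=3.5,interpolation=2))
    for n in('carrier_handle','label','carrier_hole','deck_mid'): print(c,n,spots(c,n,2))
plan([(.539,.146,.118,89.5,3)],dec=2)
E
```

```text
[-0.05345829  0.21235328 -2.04311945] 0.18136697018275147
top carrier_handle [(0.79, array([0.5434, 0.1451, 0.1435])), (0.73, array([ 0.3132, -0.1344,  0.0722]))]
top label []
top carrier_hole []
top deck_mid []
side carrier_handle [(0.93, array([0.5381, 0.1484, 0.1457])), (0.77, array([ 0.3159, -0.1303,  0.0748]))]
side label [(0.84, array([ 0.3525, -0.0795,  0.0471])), (0.69, array([0.6051, 0.1455, 0.1158]))]
side carrier_hole [(0.59, array([0.5373, 0.1464, 0.0716]))]
side deck_mid [(0.9, array([0.5388, 0.144 , 0.0484]))]
t 23.25 cur [ 0.539   0.1459  0.1306 89.4973] tilt 0.02
3 rows -> [ 0.539   0.146   0.118  89.4973]
[np.float64(0.42), 0, 0, 0, 0, 0, np.float64(0.42), np.float64(0.01), 0, 0, 0, 0, np.float64(0.42), 0, 0, 0, 0, 0]
```

View pics/side9.png

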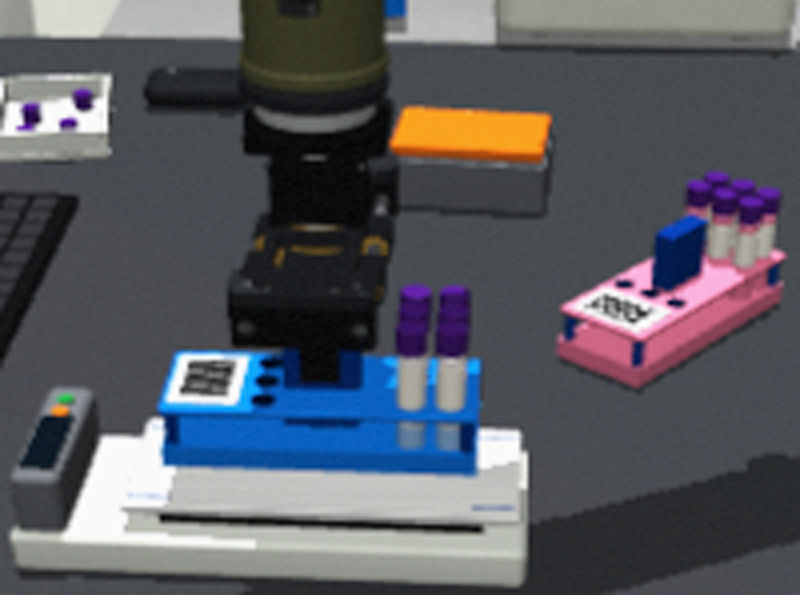

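View pics/top9.png

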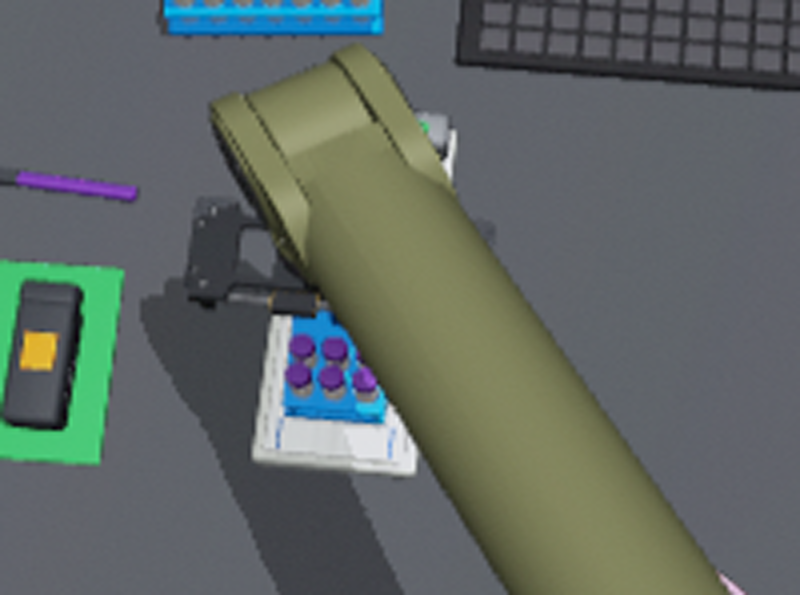

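The carrier is in line and above the deck, at the right height. I lower it onto the pin.

Request:
{"method": "step_arm", "body": {"increments": [0.5, 0, 0, 0, 0, 0, 0.4, 0, 0, 0, 0, 0, 0.3, 0, 0, 0, 0, 0, 0.2, 0, 0, 0, 0, 0, 0.2, 0, 0, 0, 0, 0, 0, 0, 0, 0, 0, 0]}}

```text
time: 24.0
position: [0.539, 0.1459, 0.1149]
tool_rot: [0.007, 1.571, -0.007]
ft_force: [-1.2, -0.9, 3.9]
grip_width: 0.179
```

Contact: ~6 N change, riding on the pin. Slide toward −x.

Request:
{"method": "step_arm", "body": {"increments": [0, 0, -0.2, 0, 0, 0, 0, 0, -0.2, 0, 0, 0, 0, 0, -0.2, 0, 0, 0, 0, 0, -0.2, 0, 0, 0, 0, 0, -0.2, 0, 0, 0, 0, 0, -0.2, 0, 0, 0, 0, 0, 0, 0, 0, 0]}}

```text
time: 24.88
position: [0.5263, 0.1462, 0.1144]
tool_rot: [0.007, 1.572, -0.007]
ft_force: [2.3, 0.9, 4.7]
grip_width: 0.18
```

Request:
{"method": "step_arm", "body": {"increments": [0, 0, -0.2, 0, 0, 0, 0, 0, 0, 0, 0, 0]}}

```text
time: 25.12
position: [0.522, 0.146, 0.1134]
tool_rot: [0.006, 1.577, -0.007]
ft_force: [-0.9, -0.7, -3.0]
grip_width: 0.18
```

Request:
{"method": "step_arm", "body": {"increments": [0, 0, -0.2, 0, 0, 0, 0, 0, 0, 0, 0, 0]}}

```text
time: 25.38
position: [0.5211, 0.1455, 0.1131]
tool_rot: [0.006, 1.574, -0.007]
ft_force: [0.1, -0.3, -2.6]
grip_width: 0.181
```

The force fell back to weight only at x≈0.522, so the hole is over the pin. I lower it to the deck.

Request:
{"method": "step_arm", "body": {"increments": [0.2, 0, 0, 0, 0, 0, 0.2, 0, 0, 0, 0, 0, 0.1, 0, 0, 0, 0, 0, 0, 0, 0, 0, 0, 0]}}

```text
time: 25.88
position: [0.5217, 0.146, 0.109]
tool_rot: [0.006, 1.573, -0.007]
ft_force: [-4.8, -0.3, -1.4]
grip_width: 0.181
```

Request:
{"method": "step_arm", "body": {"increments": [0, 0, -0.15, 0, 0, 0, 0, 0, 0, 0, 0, 0]}}

```text
time: 26.12
position: [0.5214, 0.146, 0.1093]
tool_rot: [0.007, 1.571, -0.007]
ft_force: [-2.0, -0.1, -4.7]
grip_width: 0.178
```

Request:
{"method": "step_arm", "body": {"increments": [0.2, 0, 0, 0, 0, 0, 0.1, 0, 0, 0, 0, 0, 0, 0, 0, 0, 0, 0]}}

```text
time: 26.5
position: [0.5214, 0.1461, 0.1072]
tool_rot: [0.006, 1.571, -0.007]
ft_force: [-6.4, -1.1, 2.6]
grip_width: 0.181
```

```bash
python3 - <<'E'
from h import *
p,R,s=T(); print(p,s['ft_force'],s['torque'],R.round(3))
for c in('top','side'):
    im=ctrl.get_image(c)[:,:,::-1]; cv2.imwrite(f'pics/{c}10.png',cv2.resize(im[200:300,220:400],None,fx=4,fy=4,interpolation=2))
    for n in('carrier_handle','label','carrier_hole','deck_mid'): print(c,n,spots(c,n,2))
E
```

```text
[0.52143256 0.14605968 0.10718121] [-6.44413385 -1.13053648  2.56629582] [-0.09768434  1.18914873 -0.0369682 ] [[-0.     0.009  1.   ]
 [-0.001  1.    -0.009]
 [-1.    -0.001 -0.   ]]
top carrier_handle [(0.96, array([0.5248, 0.1486, 0.1228])), (0.84, array([ 0.3124, -0.1339,  0.0733]))]
top label [(0.98, array([ 0.354 , -0.0797,  0.0448]))]
top carrier_hole []
top deck_mid []
side carrier_handle [(0.82, array([ 0.3145, -0.1322,  0.0722]))]
side label [(0.83, array([0.5864, 0.1435, 0.0962])), (0.63, array([ 0.3515, -0.084 ,  0.0473]))]
side carrier_hole [(0.95, array([0.5203, 0.1467, 0.0477])), (0.6, array([ 0.3146, -0.1274,  0.0007]))]
side deck_mid [(0.8, array([0.5403, 0.1478, 0.0499]))]
```

View pics/side10.png

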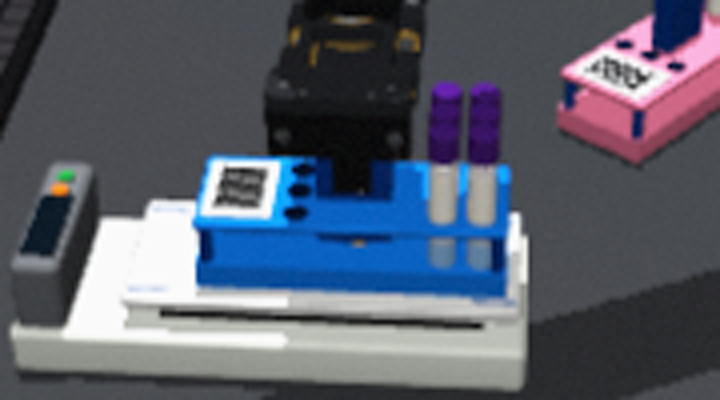

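The carrier sits flat on the deck with the pin through it. A side load of −6 N in x says the hole is a touch too far to +x, so I shift −1.5 mm.

Request:
{"method": "step_arm", "body": {"increments": [0, 0, -0.15, 0, 0, 0, 0, 0, 0, 0, 0, 0]}}

```text
time: 27.25
position: [0.5213, 0.1461, 0.1075]
tool_rot: [0.007, 1.568, -0.007]
ft_force: [-0.9, -0.7, 2.7]
grip_width: 0.177
```

Request:
{"method": "step_arm", "body": {"increments": [0, 0, -0.1, 0, 0, 0, 0, 0, 0, 0, 0, 0]}}

```text
time: 27.5
position: [0.521, 0.1462, 0.1075]
tool_rot: [0.008, 1.566, -0.007]
ft_force: [3.0, -0.8, 3.6]
grip_width: 0.178
```

Request:
{"method": "step_arm", "body": {"increments": [0.2, 0, 0.05, 0, 0, 0, 0.2, 0, 0, 0, 0, 0, 0.2, 0, 0, 0, 0, 0, 0.2, 0, 0, 0, 0, 0, 0.2, 0, 0, 0, 0, 0, 0, 0, 0, 0, 0, 0]}}

```text
time: 28.25
position: [0.521, 0.1462, 0.0977]
tool_rot: [0.007, 1.568, -0.007]
ft_force: [3.2, -0.7, 10.3]
grip_width: 0.178
```

Request:
{"method": "step_arm", "body": {"increments": [0.1, 0, 0, 0, 0, 0, 0.1, 0, 0, 0, 0, 0, 0, 0, 0, 0, 0, 0]}}

```text
time: 28.62
position: [0.521, 0.1462, 0.0964]
tool_rot: [0.007, 1.568, -0.007]
ft_force: [0.7, -1.9, 15.2]
grip_width: 0.178
```

Request:
{"method": "step_arm", "body": {"increments": [0.1, 0, 0, 0, 0, 0, 0.1, 0, 0, 0, 0, 0, 0, 0, 0, 0, 0, 0]}}

```text
time: 29.0
position: [0.521, 0.1462, 0.0963]
tool_rot: [0.006, 1.568, -0.009]
ft_force: [-4.9, -5.9, 28.7]
grip_width: 0.179
```

The stop is reached (z stays at 0.0963 while the force climbs to 29 N). I check it all in pictures.

```bash
python3 - <<'E'
from h import *
for c in('side','top'):
    im=ctrl.get_image(c)[:,:,::-1]; cv2.imwrite(f'pics/{c}11.png',cv2.resize(im[190:380,200:400],None,fx=3,fy=3,interpolation=2))
    for n in('carrier_handle','label','carrier_hole','deck_mid','scanner_mid','scan_mat','tip_box','pen'): print(c,n,spots(c,n,2))
p,R,s=T(); print(s['time'],p,s['ft_force'],s['grip_width'],np.abs(s['qd']).max())
E
```

```text
side carrier_handle [(0.73, array([0.5195, 0.1488, 0.1134]))]
side label [(0.79, array([0.5854, 0.1449, 0.0825])), (0.61, array([ 0.3532, -0.0793,  0.0461]))]
side carrier_hole [(0.75, array([ 0.5434,  0.1408, -0.0015])), (0.69, array([ 0.3147, -0.1261, -0.0011]))]
side deck_mid [(0.57, array([0.5361, 0.1468, 0.0399]))]
side scanner_mid [(0.67, array([0.4932, 0.3665, 0.0227])), (0.17, array([0.582 , 0.1447, 0.0865]))]
side scan_mat [(0.87, array([ 0.5568,  0.5554, -0.0014])), (0.59, array([ 0.4898,  0.3675, -0.0005]))]
side tip_box [(0.97, array([ 0.4648, -0.3721, -0.0022]))]
side pen [(0.76, array([0.6541, 0.3845, 0.0024])), (0.51, array([0.5388, 0.1457, 0.0395]))]
top carrier_handle [(0.95, array([0.523 , 0.1449, 0.108 ])), (0.63, array([ 4.950e-01,  3.709e-01, -4.000e-04]))]
top label [(0.75, array([ 0.3549, -0.0788,  0.0461]))]
top carrier_hole []
top deck_mid []
top scanner_mid [(0.65, array([0.4936, 0.3624, 0.0258]))]
top scan_mat [(0.98, array([ 0.5553,  0.553 , -0.0009])), (0.62, array([ 0.4914,  0.3708, -0.0016]))]
top tip_box [(0.94, array([ 0.4633, -0.3783, -0.0049]))]
top pen [(0.59, array([ 0.6468,  0.3846, -0.0065]))]
29.9 [0.52109267 0.14622411 0.09635688] [-5.12013516 -5.10292199 29.99113322] 0.1783212637474602 0.0021033456603929915
```

View pics/side11.png

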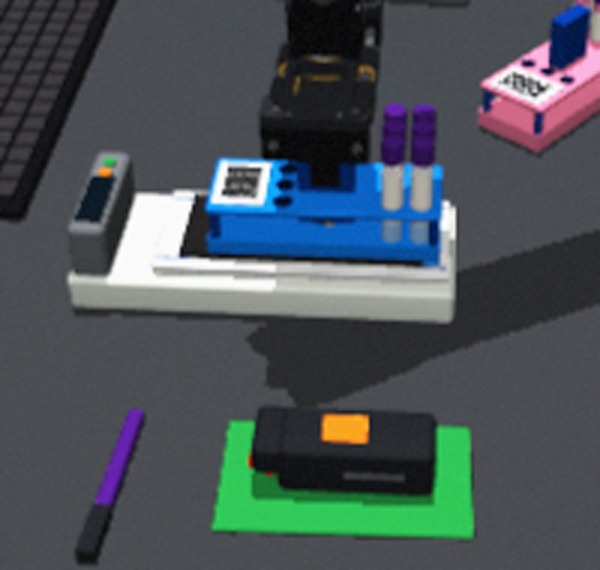

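The side picture shows the deck fully down with the carrier flat on it (crop (325,215)) and the scanner flat on its mat (345,450). deck_mid reads 0.040, so the deck is 12 mm down. The box and marker have not moved. Handing in.

```bash
python3 - <<'E'
from h import *
print(ctrl.close_job()); s=ctrl.get_state(); print(s['time'],s['position'],s['ft_force'])
E
```

```text
the job is handed in; nothing more can be done
None
the job is handed in; nothing more can be done
```

I carried out the whole job and handed it in at about 30 s, with the carrier still held pressed down. The hand-in gave no verdict.

- **Scan:** I held the scanner's beam on the blue carrier's label for over a second. The window measured about 70 mm behind and 122 mm above the label.
- **Scanner back:** I laid it flat on the green mat and let go. It measured within about 8 mm of the mat's centre and its height matched lying flat.
- **Carrier on the dock:** I set the carrier on the deck about 20 mm to the +x side of the pin and slid it toward −x. At x ≈ 0.522 the push fell away and the carrier dropped over the pin. A side load of about 6 N showed it slightly off, so I shifted it by up to 2.5 mm. I then pressed down to the stop.

**Last checks:**
- The deck measured about 12 mm down, and the tool stopped sinking at z = 0.096 with about 30 N of push.
- The arm was at rest and the fingers were still closed on the fin.
- The hole sat about 19 mm along and 1 mm across from the deck middle.
- The tip box and marker had moved no more than about 4 mm, which is the measuring error.

**Disagreements:** The last side view placed `carrier_hole` on the bench at (0.543, 0.141, −0.002). I set that aside as a false detection because the handle, label and tool readings all disagree with it. The handle height also read 2–7 mm lower than expected, while the label height fitted within 5 mm. Side loads of about 5 N in x and y remained at the end.

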